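Pull the filter cartridge with its T-handled key

TASK

Take the old cartridge out of the worktop water filter with the T-handled key: push the key gently into the cartridge's slotted insert, feeling for the slot, screw it in clockwise until it stops, and draw the cartridge straight up out of its well. Stand the cartridge upright in the small steel pan with the key still screwed into it, and let go; use only light force between key and cartridge, and leave the mug, the salt shaker, the honey jar and the pan where they are.

Things in the scene. Friction and masses are not known exactly. Their poses are not given: they have to be found in the camera images.
- filter_unit: The water filter: a white block 130x130 mm, 72 mm high, fixed, with a square steel-rimmed well 53 mm wide in its top (well floor 15 mm up). Origin: centre of its underside; z up, x points to the two pipe stubs at its back. Two spring pads in the well grip the cartridge's sides: drawing it out takes about 12 to 18 N for the first 35 mm, weight included.
- cartridge: The cartridge: a grey block 50x50 mm, 55 mm high, about 0.28 kg, in the well with its top 2 mm below the filter's top, so fingers cannot take it. Origin: centre of its underside; z up, its sides parallel to the filter's.
- cartridge_top (a point): Centre of the cartridge's top face, 55 mm above its origin, same axes. The middle of the key's grip bar is 74 mm above it while the pin rides on the insert's plate, about 62.5 mm when the pin rests on the ledge, 60 to 61.5 mm when screwed home, with the collar on the plate.
- insert_plate (a point): Centre of the flat top plate of the round steel insert, 40 mm across, 2 mm below cartridge_top; axes of the cartridge. Plate 4 mm thick, middle bore 16 mm wide crossed by a slot 8 mm wide, 35 mm long. The insert was left turned by an unmeasured angle up to 0.55 rad either way; at zero the slot lies along x. Stiff: it turns only if forced (0.3 Nm).
- insert_ledge (a point): On the axis, at the height of the ledge inside the insert, 11.5 mm below its plate, on which the key's pin comes to rest after dropping through the slot. From there a clockwise turn (seen from above) of about 0.85 rad runs the pin under two sloping thread flanks, some 2.5 mm deeper, to a hard stop, the collar then seating on the plate. Axial play about 1 mm. Anticlockwise is blocked.
- key_grip (a point): Middle of the grip bar of the T-handled key: a black bar 64 mm long (along x), 14 mm wide (along y), 16 mm high, on an upright steel shaft 13 mm in diameter; z points up along the shaft. The key, about 0.14 kg, stands upright in its rest. A collar 32 mm across, 5 mm thick, has its underside 62.4 mm below this point.
- key_pin (a point): Centre of the key's steel cross pin, 73 mm below key_grip: square, 6 mm thick, 30 mm long, parallel to the grip bar (x). Below it a pilot nose 10 mm in diameter reaches 10 mm further down and enters the insert's bore first.
- key: The same T-handled key as a whole; origin at the lower end of its nose, axes as for key_grip.
- key_rest: Wooden block 64x56 mm, 34 mm high, fixed, in which the key hangs by its collar: slot 35x18 mm along its x axis (the key's x axis lies along it), 26 mm deep. Lifting the key straight up by 21 mm frees it. Origin: centre of the underside.
- pan: The small round steel pan, loose, 147 mm across the rim, 37 mm high; flat inside floor 2 mm above its origin and about 110 mm across. Origin: centre of the underside.
- mug: White mug with dots, 78 mm across, 93 mm high. Origin: centre of its underside. To be left alone.
- shaker: Salt shaker, 44 mm across, 90 mm high. Origin: centre of its underside. To be left alone.
- jar: Honey jar with a dark lid, 64 mm across, 84 mm high. Origin: centre of its underside. To be left alone.
There are look-alikes about, which are no part of the job. Leave any purple or red look-alike of the key alone.

How it is judged (in metres and radians):
On the way, in this order (a step that is already met when the one before it is completed fails the run):
1. the key's pin has dropped into the insert while the cartridge is still home in its well (z of key_grip in the frame of cartridge_top below 0.066 m and horizontal distance between key_grip and cartridge_top below 0.01 m and z of cartridge_top in the frame of filter_unit below 0.075 m), for 0.1 s.
2. the cartridge hangs upright on the key, clear above the filter (z of cartridge_top in the frame of filter_unit above 0.13 m and z of key_grip in the frame of cartridge_top below 0.066 m and angle between cartridge's own z axis and vertical below 0.2 rad), for 0.1 s.
At the end, for the whole second after the job is handed in: The cartridge stands upright (within 0.1 rad) on the pan's floor (within 6 mm), its centre within 40 mm of the pan's, with the key still in its insert (grip less than 66 mm above the cartridge's top, leaning less than 0.2 rad); both are at rest and the pan is within 30 mm of where it stood (horizontal distance between cartridge and pan below 0.04 m and z of cartridge in the frame of pan below 0.008 m and angle between cartridge's own z axis and vertical below 0.1 rad and z of key_grip in the frame of cartridge_top below 0.066 m and angle between key's own z axis and vertical below 0.2 rad and linear speed of each of cartridge, key below 0.02 m/s and distance of pan from where it was at the start of the episode below 0.03 m); the robot touches nothing.
It fails at once if more than 40 N between key and cartridge (contact force between key and cartridge above 40 N).
It fails at once if the cartridge is tipped over (angle between cartridge's own z axis and vertical above 0.35 rad).
It fails at once if the mug, the shaker or the jar is moved more than 20 mm (distance of any of mug, shaker, jar from where it was at the start of the episode above 0.02 m).
It fails at once if the pan is pushed more than 40 mm (distance of pan from where it was at the start of the episode above 0.04 m).
It also fails if it takes over 72 s, if anything falls off the work surface, if the arm or the gripper's body presses on something with over 40 N, if the wrist force passes 120 N, or if a joint passes its speed limit or range.

ROBOT

A 6-joint arm with a two-finger parallel gripper is mounted at the origin on a cart in front of the work surface, level with it; the furniture and walls round the work are solid. World frame = base frame: x ahead of the robot, y to its left, z up, the work surface at z = 0. Lengths are in mm, angles in rad, forces in N, time in s.
With the tool pointing down it reaches from about 350 to 975 mm from the base axis. Payload 7.1 kg.
Tool frame: the origin (TCP) lies on the front face of the gripper's body, between the roots of the fingers; the fingertips stand 80 mm ahead of it and the grasp point (between the pads) lies 61 mm ahead of it; z points along the fingers, y is the line along which they close (so a half turn about z gives the same grasp; the last joint's range is limited). The gripper opens to 88 mm and grips with 3 to 60 N. Pads are 20 mm wide; open, the fingers measure 115 mm over their backs; the gripper's body (75 mm by 178 mm) begins 61 mm behind the grasp point.
Start: joints at [-1.351, 0.423, 1.63, -0, 1.089, -0.019], TCP at [147.855, -607.243, 302.675] pointing down, gripper open.
Joint ranges: [-3, 3], [-0.9, 2.11], [0.09, 2.58], [-1.31, 4.45], [0.11, 2.69], [-2.54, 2.54]. Speed limits (rad/s): [2.39, 2.39, 3.01, 3.14, 3.14, 3.14].

INTERFACE

Orientations are given as a rotation vector (axis times angle).
In Python, from workcell import readout, vision, close_job gives the robot as it stands.
- The arm moves only by the tool servo_tool, never from a script. Its argument "plan" is a list that holds one entry, the list of rows, each a list of 7 numbers: the gripper command: -1 is fully open, 1 is shut, values between are in proportion, then the shift along the world's x, y, z in units of 40 mm (1.0 is 40 mm), then the turn, a rotation vector about the world's x, y, z in units of 5 degrees (1.0 is 5 degrees). A call has 1 to 5 rows; each row shifts and turns the commanded pose from where the row before left it; what a row does not reach is not made up. A row lasts 1/12 s, in which the tool goes at most 41.7 mm and 7.16 degrees, less where a joint would pass 70% of its speed; a pose out of reach is approached as far as the arm can. A call is refused whole if a number of a shift passes 1 or a number of a turn 1, either way. A call with a gripper value outside its range is refused whole. The fingers move at their own pace and stop on an object; the grip force is fixed at half the most. Time passes only in rows, so rows that do not move let the fingers close. It gives the time, the measured TCP pose, the force, the opening and the grip force at its end, in the units of the state.
- readout.get_obs(): the state, without advancing time (a new reading comes with each control period).
- vision.get_image(name): name is "scene" or "top" or "wrist"; returns the picture (400x640x3 uint8, red, green, blue); there is no depth.
- vision.camera_params(name): a dict with "fx", "fy", "cx", "cy" (pixels), "D" ([k1, k2, p1, p2, k3] as OpenCV has them; the pictures are not rectified), "rvec" (rotation vector, rad) and "tvec" (3), from world to camera coordinates, as OpenCV has them; the wrist camera has in their place "hand_eye" (4x4, takes a point from camera to tool coordinates, whose origin is the TCP and whose axes are the flange's). Camera axes: x right, y down, z forward; pixel columns grow to the right and rows downward; lengths in mm; the calibration is good to about 2 mm. A picture is of the moment at which its call begins: read the wrist's pose just before it. camera_params takes no time and is no camera call.
- close_job(): hands the job in; it is judged then, once.
The state is a dict: "t": time; "qpos": joint angles; "qvel": joint speeds; "joint_torque": joint torques, N m; "ee_pos": TCP position; "orientation": TCP orientation; "ft_force": force on the tool from outside, world axes, zero at the start; "moment": the same for the moment, N m; "width": finger opening in mm; "grasp_force": force on a finger pad.
Only numpy, scipy, OpenCV 4.12 (cv2) and the standard library are available. Lean on these libraries where they do the work, as an engineer would, in place of code of your own. Each camera call takes 0.05 s, during which the arm holds its last target. There are 200 camera calls.

## Working session

There is one attempt and no reset: what is moved stays moved. The work goes in short steps, Python scripts to look and compute and a tool call to move; the robot and the scene stay as the last step left them, time stands still between calls to the robot, and variables do not carry over. Pictures are saved under pics/ and viewed, at most 10 in all, crops included, and the job is handed in when it is done.

Besides the shell and the picture viewer there is one more tool, called after "Emit:" in YAML: its name, and indented under it one key for each argument. servo_tool: Moves the arm, as the interface text tells. Its arguments: {"type":"object","properties":{"plan":{"type":"array"}},"required":["plan"]}

```bash
mkdir -p pics; ls; cat > h.py <<'E'
import numpy as np, cv2
from workcell import readout, vision
from scipy.spatial.transform import Rotation as R
def cam(name,obs=None):
    p=vision.camera_params(name)
    K=np.array([[p["fx"],0,p["cx"]],[0,p["fy"],p["cy"]],[0,0,1.]]);D=np.array(p["D"],float)
    if "rvec" in p and p["rvec"] is not None:
        Rm=R.from_rotvec(np.ravel(p["rvec"])).as_matrix();t=np.ravel(p["tvec"])
    else:
        o=obs or readout.get_obs();T=np.eye(4);T[:3,:3]=R.from_rotvec(o["orientation"]).as_matrix();T[:3,3]=o["ee_pos"]
        M=np.linalg.inv(T@np.array(p["hand_eye"]));Rm=M[:3,:3];t=M[:3,3]
    return K,D,Rm,t
def ray(c,uv,z):
    "world points at height z for pixels uv"
    K,D,Rm,t=c;uv=np.atleast_2d(np.array(uv,float))
    n=cv2.undistortPoints(uv[:,None],K,D)[:,0];d=np.c_[n,np.ones(len(n))]@Rm;o=-Rm.T@t
    return o+d*((np.broadcast_to(z,len(n))-o[2])/d[:,2])[:,None]
def proj(c,P):
    K,D,Rm,t=c
    return cv2.projectPoints(np.atleast_2d(np.array(P,float)),cv2.Rodrigues(Rm)[0],t,K,D)[0][:,0]
def save(name,fn,crop=None,s=1):
    im=vision.get_image(name)
    cv2.imwrite("pics/raw_"+fn,im[:,:,::-1])
    if crop: x0,y0,x1,y1=crop; im=im[y0:y1,x0:x1]
    cv2.imwrite("pics/"+fn,cv2.resize(im[:,:,::-1],None,fx=s,fy=s,interpolation=cv2.INTER_CUBIC))
E
python3 - <<'E'
from h import *
save("top","top1.png",None,1.25);save("scene","scene1.png",None,1.25)
print(readout.get_obs())
for n in("top","scene","wrist"):print(vision.camera_params(n))
E
```

```text
pics
{'t': 0.1, 'qpos': array([-1.35098476e+00,  4.23740889e-01,  1.63058543e+00, -1.03788727e-05,
        1.08862372e+00, -1.89787587e-02]), 'qvel': array([ 0.00104341, -0.00314171, -0.0027675 , -0.00132245,  0.00127459,
       -0.00372944]), 'joint_torque': array([-4.32059278e-04, -5.45616210e+01, -2.74323589e+01,  6.45234645e-02,
        1.88484555e-02, -3.70987584e-05]), 'ee_pos': array([ 147.78125701, -606.87975043,  302.00511911]), 'orientation': array([-3.11788630e+00, -3.74047193e-01,  2.28013399e-04]), 'ft_force': array([ 0.91498163,  0.8711751 , -0.09779685]), 'moment': array([-0.02434928, -0.00757117, -0.00933563]), 'grasp_force': 0.0, 'width': 88.139946797549}
{'fx': 410.6008601055603, 'fy': 410.6008601055603, 'cx': 318.3191119843096, 'cy': 196.7558624599398, 'D': array([0.00228035, 0.        , 0.        , 0.        , 0.        ]), 'rvec': array([ 2.20981744, -2.15802417,  0.08323797]), 'tvec': array([ -28.78678385,  575.23200621, 1106.95134426])}
{'fx': 406.31134207022257, 'fy': 406.31134207022257, 'cx': 325.55689186072277, 'cy': 202.92206873248762, 'D': array([-0.01729243,  0.        ,  0.        ,  0.        ,  0.        ]), 'rvec': array([ 0.6436484 , -2.59683583,  1.20137818]), 'tvec': array([487.20969952, 265.31094854, 911.74900288])}
{'fx': 356.5595337381682, 'fy': 356.5595337381682, 'cx': 316.8825725178848, 'cy': 199.97035416465397, 'D': array([-0.01819854,  0.        ,  0.        ,  0.        ,  0.        ]), 'hand_eye': array([[-3.03203854e-06, -9.67076706e-01, -2.54485056e-01,
         6.90471541e+01],
       [ 9.99999829e-01, -1.51574362e-04,  5.64088120e-04,
         5.29718716e-01],
       [-5.84089892e-04, -2.54485011e-01,  9.67076542e-01,
        -8.16256935e+01],
       [ 0.00000000e+00,  0.00000000e+00,  0.00000000e+00,
         1.00000000e+00]])}
```

View pics/top1.png

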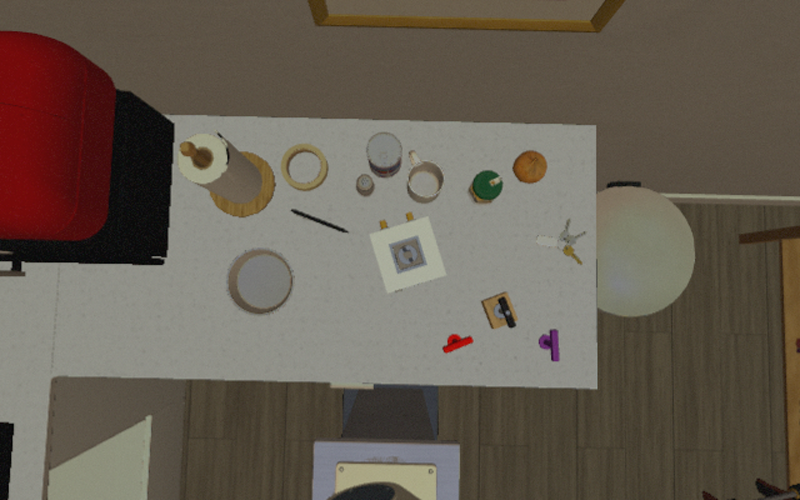

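View pics/scene1.png

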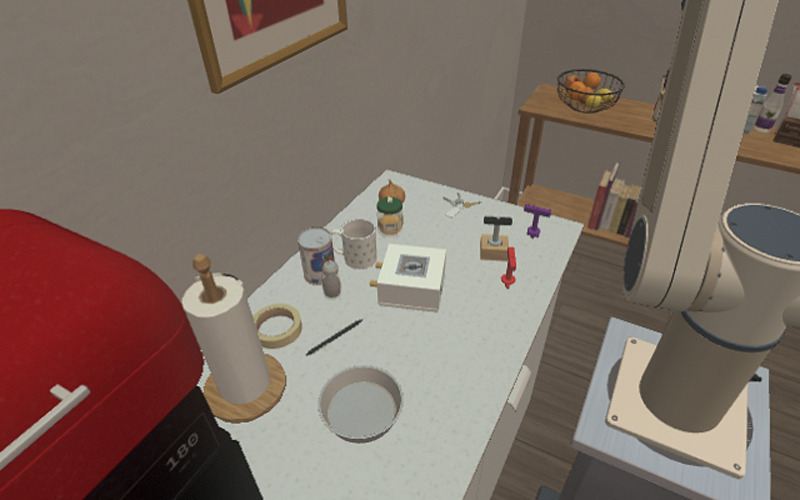

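The top view shows the filter at about (408,254), the key in its rest at (505,312) and the pan at (262,281). The red and purple look-alikes are at (457,343) and (553,345). I'll enlarge this area.

```bash
python3 - <<'E'
from h import *
im=cv2.imread("pics/raw_top1.png")
a=im[165:270,290:425]
cv2.imwrite("pics/top1c.png",cv2.resize(a,None,fx=5.7,fy=5.7,interpolation=cv2.INTER_CUBIC))
c=cam("top")
print("filter",ray(c,[[326,203]],72),"key",ray(c,[[405.6,250]],96),"rest",ray(c,[[398,248]],34))
print("pan rim",ray(c,np.array([[229,281],[293,281],[262,249],[262,314]])/1.25,37))
E
```

```text
filter [[556.0404568  -35.62947494  72.        ]] key [[ 439.73804565 -240.16532392   96.        ]] rest [[ 441.54800404 -232.97076599   34.        ]]
pan rim [[490.19155921 346.98005258  37.        ]
 [493.43816228 209.19048135  37.        ]
 [560.95548828 278.95066027  37.        ]
 [421.28641334 272.87996493  37.        ]]
```

View pics/top1c.png

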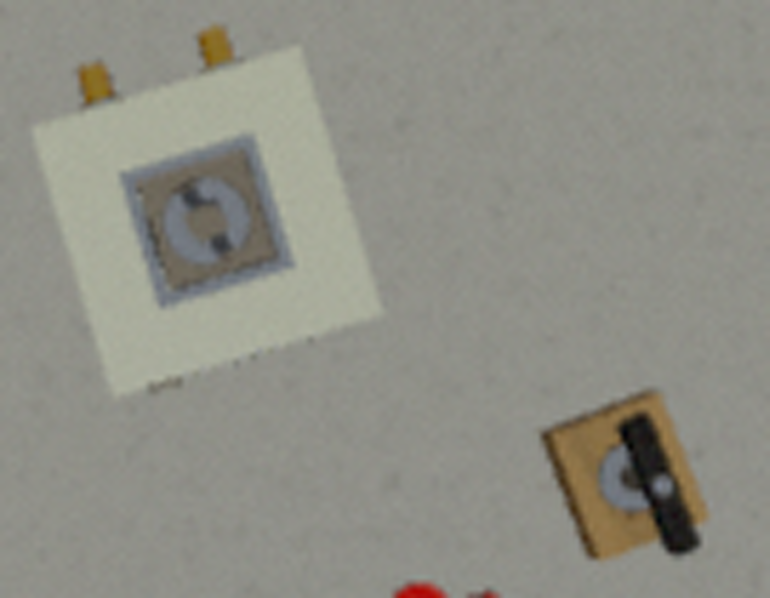

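The crop gives filter corners (33,126), (301,46), (384,315), (115,397), slot ends (195,192) and (221,247), and key bar ends (637,418) and (685,548). I'll turn these into positions.

```bash
python3 - <<'E'
from h import *
c=cam("top");f=lambda p:np.array(p,float)/5.7+[290,165]-0.4
F=ray(c,f([[33,126],[301,46],[384,315],[115,397]]),72);print(F.mean(0),np.linalg.norm(np.diff(F,axis=0),axis=1))
d=F[0]-F[3]+F[1]-F[2];print("yawF",np.arctan2(d[1],d[0]))
S=ray(c,f([[195,192],[221,247]]),66);d=S[0]-S[1];print("slot",S.mean(0),np.arctan2(d[1],d[0]))
k=ray(c,f([[637,418],[685,548]]),104.4);d=k[0]-k[1];print("key",k.mean(0),np.linalg.norm(d),np.arctan2(d[1],d[0]))
B=ray(c,f([[543,431],[657,391],[708,520],[594,558]]),34);d=B[0]-B[3]+B[1]-B[2];print("rest",B.mean(0),np.linalg.norm(np.diff(B,axis=0),axis=1),np.arctan2(d[1],d[0]))
E
```

```text
[555.36503412 -36.00550317  72.        ] [129.28196932 129.81101781 128.88764275]
yawF 0.3184609895935341
slot [556.12986972 -35.98923798  66.        ] 0.46347520441159085
key [ 441.87025023 -238.23688448  104.4       ] 60.655005186322505 0.36553938050762297
rest [ 441.87869714 -236.56219306   34.        ] [57.44556119 64.89683279 56.90348498] 0.3922860225887957
```

Emit:
servo_tool:
  plan:
    - [[-1,0.6125,0.77,0,0,0,0.2],[-1,0.6125,0.77,0,0,0,0.2],[-1,0.6125,0.77,0,0,0,0.2],[-1,0.6125,0.77,0,0,0,0.2],[-1,0.6125,0.77,0,0,0,0.2]]

```text
t: 0.52
ee_pos: [270.9, -451.6, 302.3]
orientation: [-3.099, -0.51, 0.0]
ft_force: [-0.4, -0.6, 0.3]
width: 87.9
grasp_force: 0.0
```

Emit:
servo_tool:
  plan:
    - [[-1,0.6125,0.77,0,0,0,0.2],[-1,0.6125,0.77,0,0,0,0.2],[-1,0.6125,0.77,0,0,0,0.2],[-1,0.6125,0.77,0,0,0,0],[-1,0.6125,0.77,0,0,0,0]]

```text
t: 0.93
ee_pos: [393.5, -297.5, 302.6]
orientation: [-3.085, -0.591, 0.0]
ft_force: [0.6, 0.5, -1.0]
width: 87.8
grasp_force: 0.0
```

Emit:
servo_tool:
  plan:
    - [[-1,0.6125,0.77,0,0,0,0],[-1,0.6125,0.77,0,0,0,0],[-1,0,0,0,0,0,0],[-1,0,0,0,0,0,0]]

```text
t: 1.27
ee_pos: [442.7, -236.0, 302.4]
orientation: [-3.084, -0.597, 0.001]
ft_force: [0.1, -0.8, -1.1]
width: 88.3
grasp_force: 0.0
```

```bash
cat >> h.py <<'E'
def yaw(o):
    M=R.from_rotvec(o["orientation"]).as_matrix();return np.arctan2(M[1,0],M[0,0]),np.degrees(np.arccos(-M[2,2]))
E
python3 - <<'E'
from h import *
o=readout.get_obs();save("wrist","w1.png",None,1.25);print(o["ee_pos"],yaw(o),o["ft_force"])
c=cam("wrist",o);print(proj(c,[[442,-237,96.4],[442,-237,34]])*1.25)
E
```

```text
[ 442.68084692 -235.98616575  302.41905523] (np.float64(0.38266613345892697), np.float64(0.03228231792429398)) [ 0.1053675  -0.75020636 -1.07888881]
[[396.26511497 241.48509865]
 [396.22412737 223.01983035]]
```

View pics/w1.png

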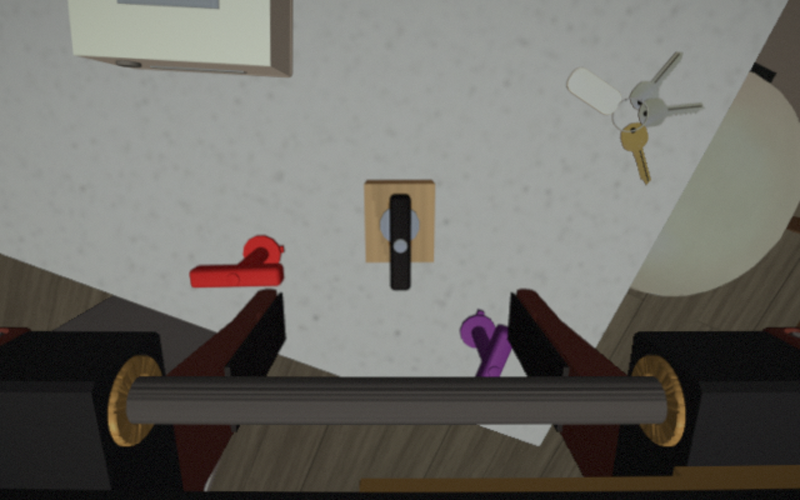

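The key bar is aligned with the fingers: its top runs from (400.5,195) to (400.5,290). The rest is at (364–434, 180–262). I'll correct the lateral offset.

```bash
python3 - <<'E'
from h import *
c=cam("wrist");k=ray(c,np.array([[400.5,195],[400.5,290],[400.5,246]])/1.25,104.4);d=k[0]-k[1];print(k,k[:2].mean(0),np.linalg.norm(d),np.arctan2(d[1],d[0]))
B=ray(c,np.array([[364.5,181],[434.5,181],[434.5,262],[364.5,262]])/1.25,34);print(B.mean(0))
E
```

```text
[[ 471.91286689 -228.63629892  104.4       ]
 [ 413.25525157 -252.28673511  104.4       ]
 [ 441.2392934  -241.00308819  104.4       ]] [ 442.58405923 -240.46151701  104.4       ] 63.24601937023551 0.38325734114320187
[ 442.5981066 -240.3331403   34.       ]
```

Emit:
servo_tool:
  plan:
    - [[-1,0,-0.1,-0.9,0,0,0],[-1,0,0,-0.9,0,0,0],[-1,0,0,-0.9,0,0,0],[-1,0,0,-0.5,0,0,0],[-1,0,0,0,0,0,0]]

```text
t: 1.73
ee_pos: [438.6, -241.7, 170.7]
orientation: [-3.081, -0.586, 0.01]
ft_force: [-0.7, 1.3, 0.3]
width: 87.7
grasp_force: 0.0
```

Emit:
servo_tool:
  plan:
    - [[-1,0,0,0,0,0,0],[-1,0,0,0,0,0,0]]

```text
t: 1.9
ee_pos: [442.0, -242.8, 175.7]
orientation: [3.085, 0.588, 0.001]
ft_force: [-0.1, -0.0, 0.8]
width: 87.8
grasp_force: 0.0
```

Emit:
servo_tool:
  plan:
    - [[-1,0,0.05,-0.25,0,0,0],[-1,0,0,-0.2,0,0,0],[-1,0,0,0,0,0,0],[-1,0,0,0,0,0,0]]

```text
t: 2.23
ee_pos: [441.7, -239.5, 156.6]
orientation: [-3.085, -0.591, 0.001]
ft_force: [-0.1, -0.2, 0.6]
width: 87.9
grasp_force: 0.0
```

Now close; with yaw and height right, check the forces.

Emit:
servo_tool:
  plan:
    - [[0.3,0,0,0,0,0,0],[0.6,0,0,0,0,0,0],[0.6,0,0,0,0,0,0],[0.6,0,0,0,0,0,0],[0.6,0,0,0,0,0,0]]

```text
t: 2.65
ee_pos: [442.0, -239.7, 156.8]
orientation: [3.085, 0.591, 0.0]
ft_force: [0.6, 0.1, -0.5]
width: 58.0
grasp_force: 0.0
```

Emit:
servo_tool:
  plan:
    - [[1,0,0,0,0,0,0],[1,0,0,0,0,0,0],[1,0,0,0,0,0,0],[1,0,0,0,0,0,0],[1,0,0,0,0,0,0]]

```text
t: 3.07
ee_pos: [441.8, -239.6, 156.7]
orientation: [-3.085, -0.591, 0.0]
ft_force: [0.0, 0.3, 0.2]
width: 24.8
grasp_force: 0.0
```

Emit:
servo_tool:
  plan:
    - [[1,0,0,0,0,0,0],[1,0,0,0,0,0,0],[1,0,0,0,0,0,0],[1,0,0,0,0,0,0],[1,0,0,0,0,0,0]]

```text
t: 3.48
ee_pos: [441.8, -239.6, 156.6]
orientation: [-3.085, -0.591, 0.0]
ft_force: [0.0, 0.4, -1.7]
width: 13.9
grasp_force: 30.0
```

Emit:
servo_tool:
  plan:
    - [[1,0,0,0.2,0,0,0],[1,0,0,0.4,0,0,0],[1,0,0,0.6,0,0,0],[1,0,0,0.8,0,0,0],[1,0,0,0.8,0,0,0]]

```text
t: 3.9
ee_pos: [441.2, -239.3, 269.8]
orientation: [-3.084, -0.591, 0.002]
ft_force: [0.5, 0.5, -0.7]
width: 13.6
grasp_force: 30.0
```

Emit:
servo_tool:
  plan:
    - [[1,0.1,0.3,0.2,0,0,0],[1,0.2,0.6,0,0,0,0.2],[1,0.2,0.6,0,0,0,0.2],[1,0.2,0.7,0,0,0,0.2],[1,0.2,0.7,0,0,0,0.2]]

```text
t: 4.32
ee_pos: [477.7, -122.1, 276.6]
orientation: [-3.063, -0.698, 0.0]
ft_force: [0.6, -0.0, -1.3]
width: 13.5
grasp_force: 30.0
```

Emit:
servo_tool:
  plan:
    - [[1,0.2,0.7,0,0,0,0.1],[1,0.2,0.6,0,0,0,0],[1,0.15,0.4,0,0,0,0],[1,0,0,0,0,0,0],[1,0,0,0,0,0,0]]

```text
t: 4.73
ee_pos: [499.6, -54.6, 276.3]
orientation: [-3.059, -0.715, 0.001]
ft_force: [0.0, -0.4, -1.0]
width: 13.2
grasp_force: 30.0
```

Emit:
servo_tool:
  plan:
    - [[1,0,0,0,0,0,0],[1,0,0,0,0,0,0],[1,0,0,0,0,0,0]]

```text
t: 4.98
ee_pos: [499.5, -56.5, 276.6]
orientation: [-3.06, -0.709, 0.0]
ft_force: [0.1, 0.0, -2.1]
width: 13.8
grasp_force: 30.0
```

```bash
python3 - <<'E'
from h import *
o=readout.get_obs();save("wrist","w2.png",None,1.25);print(o["ee_pos"],yaw(o),o["ft_force"],o["width"])
c=cam("wrist",o);print(proj(c,[[555.7,-36,68]])*1.25)
E
```

```text
[499.49283237 -56.46485535 276.587381  ] (np.float64(0.45559933755898885), np.float64(0.01804896640825517)) [ 0.06840745  0.00741145 -2.11197893] 13.763414696924913
[[405.14318502 148.0203751 ]]
```

View pics/w2.png

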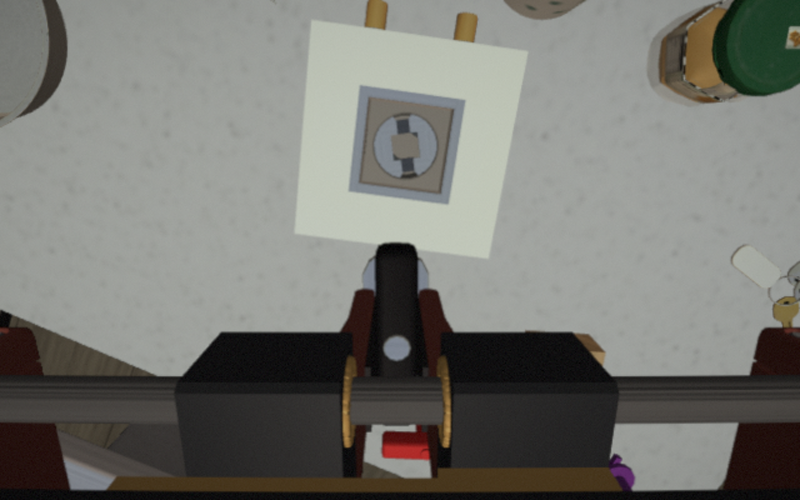

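The slot lies at about (404,113)–(407,178) with the insert centre at (405,146). The stud on top of the key bar is at (397,348). I'll enlarge the insert.

```bash
python3 - <<'E'
from h import *
im=cv2.imread("pics/raw_w2.png")[60:172,270:380]
cv2.imwrite("pics/w2c.png",cv2.resize(im,None,fx=5.3,fy=5.3,interpolation=cv2.INTER_CUBIC))
E
```

```text
(no output)
```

View pics/w2c.png

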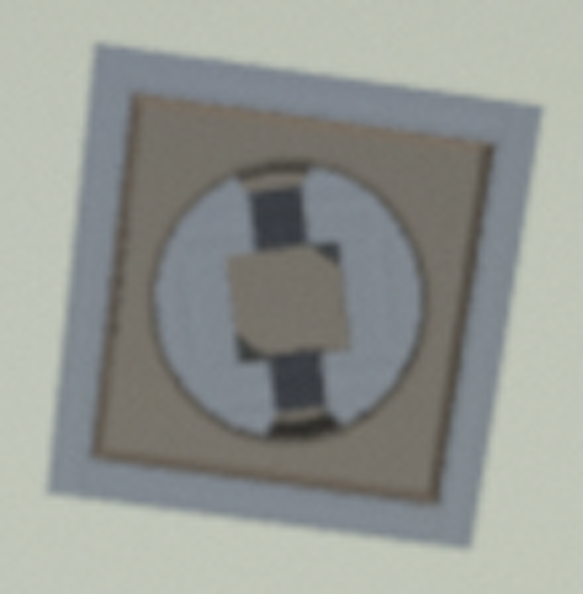

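```bash
python3 - <<'E'
from h import *
o=readout.get_obs();c=cam("wrist",o);f=lambda p:np.array(p,float)/5.3+[270,60]-0.4
S=ray(c,f([[276,187],[301,410],[290,301],[154,301],[426,301]]),68);d=S[0]-S[1];print("slot",S[2],S[:2].mean(0),np.linalg.norm(S[3]-S[4]),np.arctan2(d[1],d[0]))
W=ray(c,f([[97,43],[543,106],[470,547],[49,492]]),72);print("well",W.mean(0),np.linalg.norm(np.diff(W,axis=0),axis=1))
C=ray(c,f([[133,95],[494,145],[437,500],[93,457]]),70);print("cart",C.mean(0),np.linalg.norm(np.diff(C,axis=0),axis=1))
M=R.from_rotvec(o["orientation"]).as_matrix()
k=ray(c,np.array([[397,348],[396.5,246]])/1.25,o["ee_pos"][2]-53)
print("key in tool",(k-o["ee_pos"])@M, yaw(o))
E
```

```text
slot [557.23910177 -35.39395186  68.        ] [557.27606239 -35.15496405  68.        ] 40.72662511685042 0.5748943668626194
well [557.00306185 -35.37850034  72.        ] [64.69027964 64.636456   64.52456479]
cart [556.9269952  -35.37811575  70.        ] [52.99646318 52.31927254 52.76206125]
key in tool [[-0.14904027  0.84537055 52.99995671]
 [34.77332796  0.67149464 52.99064335]] (np.float64(0.45560725830586957), np.float64(0.016363585702241317))
```

Emit:
servo_tool:
  plan:
    - [[1,0.36,0.13,0,0,0,0.27],[1,0.36,0.13,0,0,0,0.27],[1,0.36,0.13,-0.1,0,0,0.27],[1,0.35,0.14,-0.4,0,0,0.27],[1,0,0,-0.5,0,0,0.27]]

```text
t: 5.45
ee_pos: [560.5, -34.6, 237.9]
orientation: [3.011, 0.891, 0.009]
ft_force: [0.4, -0.0, -1.8]
width: 13.5
grasp_force: 30.0
```

Emit:
servo_tool:
  plan:
    - [[1,0,0,-0.36,0,0,0],[1,0,0,0,0,0,0],[1,0,0,0,0,0,0],[1,0,0,0,0,0,0],[1,0,0,0,0,0,0]]

```text
t: 5.87
ee_pos: [557.6, -34.8, 223.5]
orientation: [3.012, 0.889, 0.003]
ft_force: [-0.5, 1.0, -1.3]
width: 14.0
grasp_force: 30.0
```

```bash
cat > st.py <<'E'
from h import *
o=readout.get_obs();print(o["t"],o["ee_pos"].round(2),np.round(yaw(o),4),o["ft_force"].round(1),o["moment"].round(2),round(o["width"],1))
E
python3 - <<'E'
from st import *
save("wrist","w3.png",None,1.25)
E
```

```text
5.8667 [557.59 -34.79 223.45] [0.5742 0.1111] [-0.5  1.  -1.3] [ 0.01  0.02 -0.03] 14.0
```

View pics/w3.png

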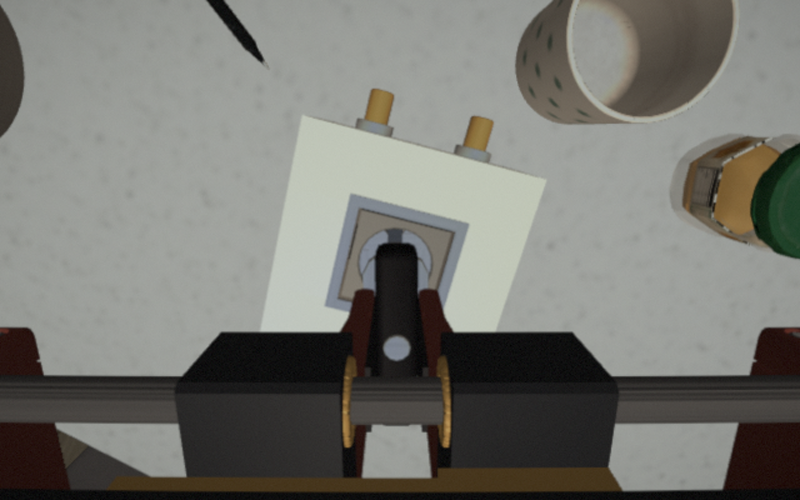

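The bar is in line with the slot: its far end shows at (395,237), just ahead of the bar at (397,245). I'll descend gently and feel for contact.

Emit:
servo_tool:
  plan:
    - [[1,-0.02,-0.01,-0.1,0,0,0],[1,0,0,-0.1,0,0,0],[1,0,0,-0.05,0,0,0],[1,0,0,-0.05,0,0,0],[1,0,0,0,0,0,0]]

```text
t: 6.33
ee_pos: [556.0, -34.8, 209.7]
orientation: [-3.012, -0.89, 0.001]
ft_force: [0.4, 0.3, -1.1]
width: 13.9
grasp_force: 30.0
```

Emit:
servo_tool:
  plan:
    - [[1,0,0,-0.05,0,0,0],[1,0,0,0,0,0,0],[1,0,0,-0.05,0,0,0],[1,0,0,0,0,0,0],[1,0,0,0,0,0,0]]

```text
t: 6.75
ee_pos: [556.2, -34.8, 206.2]
orientation: [-3.013, -0.891, 0.0]
ft_force: [-0.9, -0.0, -0.5]
width: 13.8
grasp_force: 30.0
```

```bash
python3 st.py
```

```text
6.75 [556.23 -34.83 206.18] [0.5748 0.0094] [-0.9 -0.  -0.5] [-0.   -0.04 -0.02] 13.8
```

The nose has entered the bore with no force. I'll continue in 1 mm steps.

Emit:
servo_tool:
  plan:
    - [[1,0,0,-0.025,0,0,0],[1,0,0,0,0,0,0],[1,0,0,-0.025,0,0,0],[1,0,0,0,0,0,0]]

```text
t: 7.08
ee_pos: [556.2, -34.8, 204.2]
orientation: [-3.013, -0.89, 0.0]
ft_force: [-0.7, -0.4, -1.0]
width: 14.1
grasp_force: 30.0
```

Emit:
servo_tool:
  plan:
    - [[1,0,0,-0.025,0,0,0],[1,0,0,0,0,0,0],[1,0,0,0,0,0,0]]

```text
t: 7.33
ee_pos: [556.2, -34.8, 203.2]
orientation: [-3.013, -0.89, 0.0]
ft_force: [-0.5, -0.5, -0.9]
width: 13.9
grasp_force: 30.0
```

Emit:
servo_tool:
  plan:
    - [[1,0,0,-0.025,0,0,0],[1,0,0,0,0,0,0],[1,0,0,-0.025,0,0,0],[1,0,0,0,0,0,0]]

```text
t: 7.67
ee_pos: [556.2, -34.8, 201.1]
orientation: [-3.013, -0.89, 0.0]
ft_force: [-1.3, -0.5, -0.8]
width: 13.7
grasp_force: 30.0
```

Still no resistance at 3 mm below the riding height, so the pin is going into the slot.

Emit:
servo_tool:
  plan:
    - [[1,0,0,-0.03,0,0,0],[1,0,0,0,0,0,0],[1,0,0,-0.03,0,0,0],[1,0,0,0,0,0,0]]

```text
t: 8.0
ee_pos: [556.2, -34.8, 198.7]
orientation: [-3.013, -0.89, 0.0]
ft_force: [-0.1, -0.0, -0.2]
width: 14.0
grasp_force: 30.0
```

Emit:
servo_tool:
  plan:
    - [[1,0,0,-0.03,0,0,0],[1,0,0,0,0,0,0],[1,0,0,-0.03,0,0,0],[1,0,0,0,0,0,0]]

```text
t: 8.33
ee_pos: [556.2, -34.8, 196.3]
orientation: [-3.013, -0.891, 0.0]
ft_force: [-0.4, -0.0, -2.1]
width: 13.4
grasp_force: 30.0
```

Emit:
servo_tool:
  plan:
    - [[1,0,0,-0.025,0,0,0],[1,0,0,0,0,0,0],[1,0,0,-0.025,0,0,0],[1,0,0,0,0,0,0]]

```text
t: 8.67
ee_pos: [556.2, -34.9, 194.3]
orientation: [-3.013, -0.89, 0.0]
ft_force: [-0.6, -0.4, -0.9]
width: 13.6
grasp_force: 30.0
```

```bash
python3 st.py
```

```text
8.6667 [556.21 -34.87 194.34] [0.5748 0.008 ] [-0.6 -0.4 -0.9] [-0.01  0.01  0.05] 13.6
```

Emit:
servo_tool:
  plan:
    - [[1,0,0,-0.015,0,0,0],[1,0,0,0,0,0,0],[1,0,0,-0.015,0,0,0],[1,0,0,0,0,0,0]]

```text
t: 9.0
ee_pos: [556.2, -34.8, 193.2]
orientation: [-3.013, -0.891, 0.0]
ft_force: [0.4, 0.1, -1.5]
width: 14.2
grasp_force: 30.0
```

Emit:
servo_tool:
  plan:
    - [[1,0,0,-0.01,0,0,0],[1,0,0,0,0,0,0]]

```text
t: 9.17
ee_pos: [556.2, -34.9, 192.8]
orientation: [-3.013, -0.891, 0.0]
ft_force: [0.0, -0.5, -1.3]
width: 13.9
grasp_force: 30.0
```

Emit:
servo_tool:
  plan:
    - [[1,0,0,-0.01,0,0,0],[1,0,0,0,0,0,0]]

```text
t: 9.33
ee_pos: [556.3, -34.9, 192.6]
orientation: [3.013, 0.89, 0.0]
ft_force: [-0.6, -0.4, 0.4]
width: 13.6
grasp_force: 30.0
```

Emit:
servo_tool:
  plan:
    - [[1,0,0,-0.01,0,0,0],[1,0,0,0,0,0,0]]

```text
t: 9.5
ee_pos: [556.4, -34.8, 192.5]
orientation: [3.013, 0.891, 0.001]
ft_force: [-0.8, -0.1, 4.6]
width: 13.8
grasp_force: 30.0
```

Emit:
servo_tool:
  plan:
    - [[1,0,0,-0.01,0,0,0],[1,0,0,0,0,0,0]]

```text
t: 9.67
ee_pos: [556.5, -34.9, 192.5]
orientation: [3.013, 0.89, 0.001]
ft_force: [-2.5, 1.3, 8.3]
width: 13.9
grasp_force: 30.0
```

The pin rests on the ledge at TCP z 192.5, as expected. Now the clockwise turn, following it down and watching the force and moment.

Emit:
servo_tool:
  plan:
    - [[1,0,0,0.005,0,0,-0.5],[1,0,0,0,0,0,-0.5],[1,0,0,0,0,0,0]]

```text
t: 9.92
ee_pos: [556.7, -34.9, 192.5]
orientation: [3.049, 0.755, 0.002]
ft_force: [-1.1, -0.3, 6.5]
width: 14.1
grasp_force: 30.0
```

```bash
python3 st.py
```

```text
9.9167 [556.71 -34.87 192.51] [0.4855 0.0731] [-1.1 -0.3  6.5] [0.04 0.21 0.  ] 14.1
```

Emit:
servo_tool:
  plan:
    - [[1,0,0,0,0,0,-0.5],[1,0,0,-0.005,0,0,-0.5],[1,0,0,-0.005,0,0,-0.5],[1,0,0,0,0,0,0]]

```text
t: 10.25
ee_pos: [557.0, -34.9, 192.5]
orientation: [3.092, 0.554, 0.003]
ft_force: [-0.6, 1.0, 8.2]
width: 13.7
grasp_force: 30.0
```

```bash
python3 st.py
```

```text
10.25 [557.04 -34.89 192.46] [0.3548 0.1186] [-0.6  1.   8.2] [0.05 0.19 0.01] 13.7
```

Emit:
servo_tool:
  plan:
    - [[1,0,0,0,0,0,-0.5],[1,0,0,0,0,0,-0.5],[1,0,0,0,0,0,-0.5],[1,0,0,0,0,0,0]]

```text
t: 10.58
ee_pos: [557.1, -34.9, 192.4]
orientation: [3.122, 0.351, 0.003]
ft_force: [-0.6, 0.7, 7.1]
width: 13.7
grasp_force: 30.0
```

```bash
python3 st.py
```

```text
10.5833 [557.1  -34.87 192.41] [0.2239 0.1294] [-0.6  0.7  7.1] [ 0.02  0.04 -0.01] 13.7
```

Emit:
servo_tool:
  plan:
    - [[1,0,0,0,0,0,-0.5],[1,0,0,-0.005,0,0,-0.5],[1,0,0,-0.005,0,0,-0.5],[1,0,0,0,0,0,0]]

```text
t: 10.92
ee_pos: [557.3, -34.9, 192.2]
orientation: [3.138, 0.146, 0.004]
ft_force: [-0.4, -0.3, 9.2]
width: 13.7
grasp_force: 30.0
```

```bash
python3 st.py
```

```text
10.9167 [557.27 -34.89 192.23] [0.093  0.1537] [-0.4 -0.3  9.2] [0.08 0.14 0.02] 13.7
```

Emit:
servo_tool:
  plan:
    - [[1,0,0,0,0,0,-0.5],[1,0,0,-0.005,0,0,-0.5],[1,0,0,-0.005,0,0,-0.5],[1,0,0,0,0,0,0]]

```text
t: 11.25
ee_pos: [557.3, -34.9, 191.9]
orientation: [3.141, -0.059, 0.005]
ft_force: [-0.3, -0.4, 9.7]
width: 13.8
grasp_force: 30.0
```

```bash
python3 st.py
```

```text
11.25 [557.34 -34.94 191.88] [-0.0378  0.1667] [-0.3 -0.4  9.7] [-0.04  0.1   0.01] 13.8
```

Emit:
servo_tool:
  plan:
    - [[1,0,0,-0.005,0,0,-0.5],[1,0,0,-0.005,0,0,-0.5],[1,0,0,0,0,0,-0.25],[1,0,0,0,0,0,0]]

```text
t: 11.58
ee_pos: [557.2, -34.7, 191.5]
orientation: [-3.133, 0.229, -0.004]
ft_force: [-1.1, 0.4, 9.2]
width: 13.7
grasp_force: 30.0
```

```bash
python3 st.py
```

```text
11.5833 [557.22 -34.65 191.49] [-0.146   0.1526] [-1.1  0.4  9.2] [0.32 0.16 0.06] 13.7
```

Emit:
servo_tool:
  plan:
    - [[1,0,0,0,0,0,-0.4],[1,0,0,0,0,0,-0.4],[1,0,0,0,0,0,0]]

```text
t: 11.83
ee_pos: [557.0, -34.8, 191.1]
orientation: [-3.123, 0.339, -0.003]
ft_force: [-0.3, -0.4, 5.7]
width: 13.6
grasp_force: 30.0
```

```bash
python3 st.py
```

```text
11.8333 [557.03 -34.82 191.06] [-0.216   0.1265] [-0.3 -0.4  5.7] [ 0.02 -0.01 -0.04] 13.6
```

Emit:
servo_tool:
  plan:
    - [[1,0,0,-0.005,0,0,-0.4],[1,0,0,0,0,0,-0.4],[1,0,0,0,0,0,0]]

```text
t: 12.08
ee_pos: [557.0, -35.0, 190.8]
orientation: [3.109, -0.446, 0.003]
ft_force: [-0.1, -0.6, 6.2]
width: 13.8
grasp_force: 30.0
```

```bash
python3 st.py
```

```text
12.0833 [557.02 -35.04 190.78] [-0.2851  0.1214] [-0.1 -0.6  6.2] [-0.1   0.01  0.08] 13.8
```

Emit:
servo_tool:
  plan:
    - [[1,0,0,0,0,0,-0.3],[1,0,0,0,0,0,-0.3],[1,0,0,0,0,0,0]]

```text
t: 12.33
ee_pos: [557.0, -35.0, 190.8]
orientation: [3.097, -0.526, 0.003]
ft_force: [-0.4, -0.6, 5.7]
width: 13.7
grasp_force: 30.0
```

```bash
python3 st.py
```

```text
12.3333 [557.02 -35.02 190.79] [-0.3367  0.1162] [-0.4 -0.6  5.7] [-0.04  0.01  0.27] 13.7
```

The stop is felt: the moment is 0.27 Nm at 0.9 rad turned, with the grip about 60.5 mm above the top. I'll draw the cartridge slowly straight up.

Emit:
servo_tool:
  plan:
    - [[1,0,0,0.02,0,0,0.1],[1,0,0,0.02,0,0,0],[1,0,0,0.03,0,0,0],[1,0,0,0.03,0,0,0],[1,0,0,0,0,0,0]]

```text
t: 12.75
ee_pos: [555.7, -34.8, 193.1]
orientation: [3.099, -0.513, -0.002]
ft_force: [2.8, -0.1, -13.3]
width: 13.4
grasp_force: 30.0
```

```bash
python3 st.py
```

```text
12.75 [555.71 -34.77 193.14] [-0.3284  0.0895] [  2.8  -0.1 -13.3] [ 0.09 -0.73  0.08] 13.4
```

Emit:
servo_tool:
  plan:
    - [[1,0.02,0,0.04,0,0,0],[1,0,0,0.04,0,0,0],[1,0,0,0.04,0,0,0],[1,0,0,0.04,0,0,0],[1,0,0,0.04,0,0,0]]

```text
t: 13.17
ee_pos: [556.6, -34.8, 202.2]
orientation: [3.099, -0.513, -0.002]
ft_force: [0.1, -0.8, -11.7]
width: 14.3
grasp_force: 30.0
```

```bash
python3 st.py
```

```text
13.1667 [556.58 -34.83 202.22] [-0.3283  0.0664] [  0.1  -0.8 -11.7] [-0.08  0.03  0.1 ] 14.3
```

The cartridge is coming out under about 12 N, with no side load.

Emit:
servo_tool:
  plan:
    - [[1,0,0,0.08,0,0,0],[1,0,0,0.08,0,0,0],[1,0,0,0.08,0,0,0],[1,0,0,0.08,0,0,0],[1,0,0,0.08,0,0,0]]

```text
t: 13.58
ee_pos: [557.0, -34.8, 218.5]
orientation: [-3.099, 0.514, -0.0]
ft_force: [0.8, 0.7, -9.8]
width: 13.7
grasp_force: 30.0
```

Emit:
servo_tool:
  plan:
    - [[1,0,0,0.1,0,0,0],[1,0,0,0.1,0,0,0],[1,0,0,0.1,0,0,0],[1,0,0,0.1,0,0,0],[1,0,0,0.1,0,0,0]]

```text
t: 14.0
ee_pos: [557.5, -34.8, 239.2]
orientation: [-3.099, 0.514, -0.002]
ft_force: [-1.0, 0.6, -3.4]
width: 13.9
grasp_force: 30.0
```

Emit:
servo_tool:
  plan:
    - [[1,0,0,0.15,0,0,0],[1,0,0,0.2,0,0,0],[1,0,0,0.2,0,0,0],[1,0,0,0.2,0,0,0],[1,0,0,0.2,0,0,0]]

```text
t: 14.42
ee_pos: [557.3, -34.9, 277.2]
orientation: [3.099, -0.514, 0.001]
ft_force: [0.0, -0.4, -3.8]
width: 13.8
grasp_force: 30.0
```

Emit:
servo_tool:
  plan:
    - [[1,0,0,0.15,0,0,0],[1,0,0,0.1,0,0,0],[1,0,0,0,0,0,0],[1,0,0,0,0,0,0],[1,0,0,0,0,0,0]]

```text
t: 14.83
ee_pos: [556.8, -34.8, 285.7]
orientation: [3.099, -0.514, -0.001]
ft_force: [0.4, -0.6, -3.8]
width: 13.7
grasp_force: 30.0
```

```bash
python3 - <<'E'
from st import *
save("scene","s2.png",(200,60,520,400),1.7)
E
```

```text
14.8333 [556.79 -34.83 285.67] [-0.3285  0.0441] [ 0.4 -0.6 -3.8] [0.03 0.02 0.02] 13.7
```

View pics/s2.png

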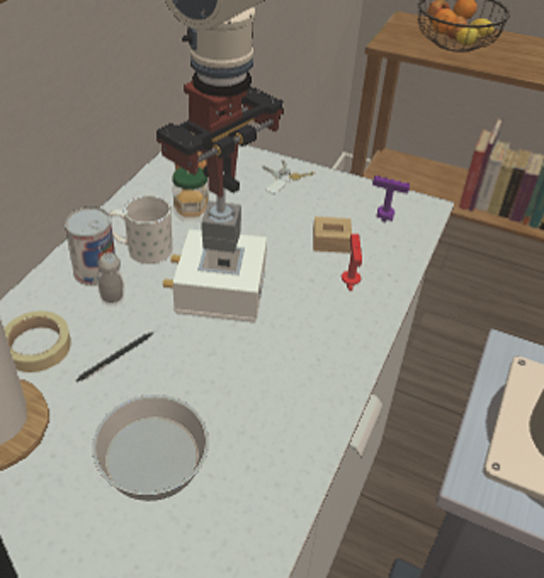

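The cartridge hangs upright on the key above the filter at 3.8 N, which is the right weight. The pan, at (150,450) in this crop, is undisturbed. I'll carry it there.

Emit:
servo_tool:
  plan:
    - [[1,-0.04,0.2,0,0,0,0],[1,-0.08,0.4,0,0,0,0],[1,-0.13,0.6,0,0,0,0],[1,-0.15,0.7,0,0,0,0],[1,-0.15,0.7,0,0,0,0]]

```text
t: 15.3
ee_pos: [534.4, 70.4, 285.7]
orientation: [-3.099, 0.515, 0.001]
ft_force: [0.8, 0.8, -4.4]
width: 14.1
grasp_force: 30.0
```

Emit:
servo_tool:
  plan:
    - [[1,-0.15,0.7,0,0,0,0],[1,-0.15,0.7,0,0,0,0],[1,-0.15,0.7,0,0,0,0],[1,-0.15,0.7,0,0,0,0],[1,-0.15,0.7,0,0,0,0]]

```text
t: 15.72
ee_pos: [504.1, 210.9, 285.8]
orientation: [3.099, -0.513, -0.001]
ft_force: [0.6, 0.3, -3.6]
width: 14.0
grasp_force: 30.0
```

Emit:
servo_tool:
  plan:
    - [[1,-0.15,0.7,0,0,0,0],[1,-0.11,0.5,0,0,0,0],[1,-0.06,0.3,0,0,0,0],[1,-0.05,0.2,0,0,0,0],[1,0,0,0,0,0,0]]

```text
t: 16.13
ee_pos: [489.8, 278.2, 285.8]
orientation: [3.1, -0.511, -0.0]
ft_force: [-1.1, -0.4, -4.0]
width: 13.9
grasp_force: 30.0
```

Emit:
servo_tool:
  plan:
    - [[1,0,0,0,0,0,0],[1,0,0,0,0,0,0],[1,0,0,0,0,0,0]]

```text
t: 16.38
ee_pos: [490.5, 276.1, 286.0]
orientation: [3.099, -0.516, -0.0]
ft_force: [1.6, -0.4, -3.4]
width: 13.6
grasp_force: 30.0
```

```bash
python3 st.py
```

```text
16.3833 [490.51 276.11 286.02] [-0.3297  0.0235] [ 1.6 -0.4 -3.4] [ 0.02 -0.01  0.02] 13.6
```

Emit:
servo_tool:
  plan:
    - [[1,0,0,-0.2,0,0,0],[1,0,0,-0.35,0,0,0],[1,0,0,-0.4,0,0,0],[1,0,0,-0.4,0,0,0],[1,0,0,-0.35,0,0,0]]

```text
t: 16.8
ee_pos: [490.2, 276.4, 216.7]
orientation: [3.099, -0.515, -0.001]
ft_force: [-0.5, 0.3, -3.9]
width: 13.8
grasp_force: 30.0
```

Emit:
servo_tool:
  plan:
    - [[1,0,0,-0.3,0,0,0],[1,0,0,-0.2,0,0,0],[1,0,0,-0.1,0,0,0],[1,0,0,-0.05,0,0,0],[1,0,0,0,0,0,0]]

```text
t: 17.22
ee_pos: [490.4, 277.1, 192.0]
orientation: [3.099, -0.514, 0.0]
ft_force: [0.6, -0.7, -4.1]
width: 13.7
grasp_force: 30.0
```

```bash
python3 - <<'E'
from st import *
save("scene","s3.png",(220,230,400,400),3)
E
```

```text
17.2167 [490.41 277.12 191.97] [-0.3286  0.0008] [ 0.6 -0.7 -4.1] [0.08 0.05 0.04] 13.7
```

View pics/s3.png

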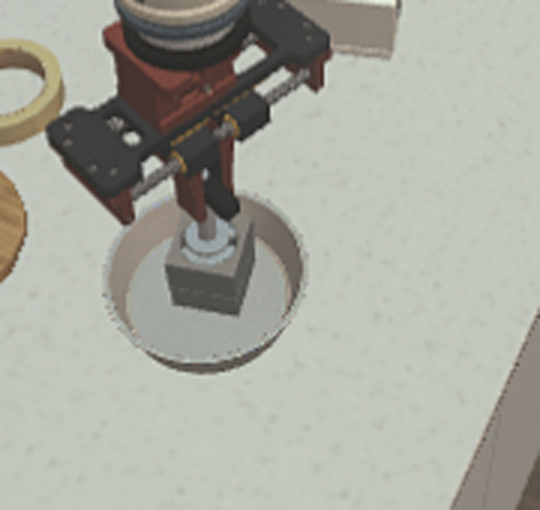

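The cartridge is centred over the pan floor, inside the rim, with its body at (210,270). I'll lower until contact.

Emit:
servo_tool:
  plan:
    - [[1,0,0,-0.07,0,0,0],[1,0,0,-0.07,0,0,0],[1,0,0,-0.06,0,0,0],[1,0,0,-0.05,0,0,0],[1,0,0,0,0,0,0]]

```text
t: 17.68
ee_pos: [490.0, 277.0, 181.7]
orientation: [3.099, -0.513, -0.001]
ft_force: [-0.0, -0.2, -3.5]
width: 13.8
grasp_force: 30.0
```

Emit:
servo_tool:
  plan:
    - [[1,0,0,-0.025,0,0,0],[1,0,0,0,0,0,0],[1,0,0,-0.02,0,0,0],[1,0,0,0,0,0,0]]

```text
t: 18.02
ee_pos: [490.3, 277.2, 180.2]
orientation: [-3.099, 0.514, -0.0]
ft_force: [0.2, 0.4, -3.9]
width: 13.8
grasp_force: 30.0
```

Emit:
servo_tool:
  plan:
    - [[1,0,0,-0.02,0,0,0],[1,0,0,0,0,0,0],[1,0,0,-0.02,0,0,0],[1,0,0,0,0,0,0]]

```text
t: 18.35
ee_pos: [490.3, 277.1, 178.7]
orientation: [3.099, -0.513, 0.0]
ft_force: [-0.3, -0.2, -2.6]
width: 13.7
grasp_force: 30.0
```

Emit:
servo_tool:
  plan:
    - [[1,0,0,-0.02,0,0,0],[1,0,0,0,0,0,0],[1,0,0,0,0,0,0]]

```text
t: 18.6
ee_pos: [490.5, 277.0, 178.2]
orientation: [3.099, -0.514, 0.001]
ft_force: [-0.0, -2.8, 0.7]
width: 13.9
grasp_force: 30.0
```

Emit:
servo_tool:
  plan:
    - [[1,0,0,-0.015,0,0,0],[1,0,0,0,0,0,0],[1,0,0,0,0,0,0]]

```text
t: 18.85
ee_pos: [490.6, 277.1, 177.7]
orientation: [-3.099, 0.514, -0.001]
ft_force: [1.2, -4.6, 5.7]
width: 14.0
grasp_force: 30.0
```

```bash
python3 st.py
```

```text
18.85 [490.58 277.05 177.67] [-0.3284  0.0412] [ 1.2 -4.6  5.7] [-1.01 -0.08  0.  ] 14.0
```

Seated. I'll take off the small side load, then release.

Emit:
servo_tool:
  plan:
    - [[1,0,-0.012,0.005,0,0,0],[1,0,0,0,0,0,0],[1,0,0,0,0,0,0]]

```text
t: 19.1
ee_pos: [490.5, 276.8, 177.7]
orientation: [-3.099, 0.514, -0.001]
ft_force: [1.9, -3.1, 5.1]
width: 13.9
grasp_force: 30.0
```

```bash
python3 st.py
```

```text
19.1 [490.51 276.81 177.66] [-0.3284  0.0451] [ 1.9 -3.1  5.1] [-0.76 -0.24 -0.01] 13.9
```

Emit:
servo_tool:
  plan:
    - [[0.5,0,0,0,0,0,0],[0.2,0,0,0,0,0,0],[0,0,0,0,0,0,0],[0,0,0,0,0,0,0],[0,0,0,0,0,0,0]]

```text
t: 19.52
ee_pos: [490.1, 276.8, 177.3]
orientation: [-3.099, 0.513, 0.001]
ft_force: [-0.4, 1.1, 0.1]
width: 42.2
grasp_force: 0.0
```

Emit:
servo_tool:
  plan:
    - [[0,0,0,0,0,0,0],[0,0,0,0,0,0,0],[0,0,0,0,0,0,0]]

```text
t: 19.77
ee_pos: [490.2, 276.7, 177.4]
orientation: [3.099, -0.514, -0.0]
ft_force: [0.2, 0.7, -0.3]
width: 43.7
grasp_force: 0.0
```

Free of the key; now straight up.

Emit:
servo_tool:
  plan:
    - [[0,0,0,0.2,0,0,0],[0,0,0,0.4,0,0,0],[0,0,0,0.6,0,0,0],[0,0,0,0.8,0,0,0],[0,0,0,0.8,0,0,0]]

```text
t: 20.18
ee_pos: [489.8, 276.4, 290.7]
orientation: [3.099, -0.514, -0.002]
ft_force: [0.2, 0.6, -0.2]
width: 43.7
grasp_force: 0.0
```

Emit:
servo_tool:
  plan:
    - [[0,0,0,0.4,0,0,0],[0,0,0,0.2,0,0,0],[0,0,0,0,0,0,0],[0,0,0,0,0,0,0],[0,0,0,0,0,0,0]]

```text
t: 20.6
ee_pos: [489.6, 276.3, 312.1]
orientation: [3.098, -0.513, -0.003]
ft_force: [-0.6, -0.8, -1.0]
width: 44.1
grasp_force: 0.0
```

```bash
python3 - <<'E'
from st import *
save("scene","s4.png",(180,110,440,400),2)
E
```

```text
20.6 [489.55 276.29 312.05] [-0.3285  0.1446] [-0.6 -0.8 -1. ] [0.09 0.02 0.02] 44.1
```

View pics/s4.png

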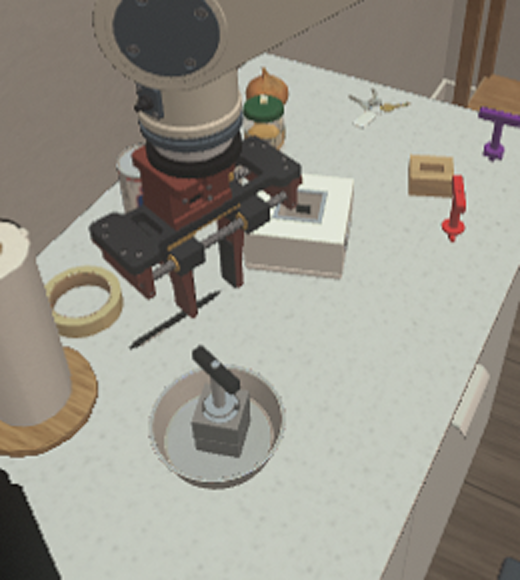

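The cartridge stands upright in the pan at (222,420) with the key seated in it, the gripper is clear above, and nothing else has moved.

```bash
python3 -c "
from workcell import close_job
print(close_job())"
```

```text
the job is handed in; nothing more can be done
None
```

The old cartridge is out of the filter and standing upright in the pan with the key screwed in; the gripper is clear, and I handed the job in at about 21 s of the 72 s allowed (no verdict was returned).

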